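# Release the hidden drawer latch with a rod

## Task

The drawer of the small grey box is held shut by a sprung tab hidden under the slot in its top. Take the release rod from its wooden stand, put it down through the slot, feel for the place where the inside gives and press there gently, never with more than 20 N on the box, until the drawer springs out; then stand the rod upright back in its stand, fully home. Leave the drawer out, keep the hand itself off the box and drawer, and do not disturb the dish, the loupe or the specimen cube.

Things in the scene. Friction and masses are not known exactly. Their poses are not given: they have to be found in the camera images.
- drawer_box: Grey painted box fixed to the worktop, 130 (x) x 160 (y) x 80 (z) mm; origin at the centre of its underside, z up, drawer front facing -x. In its top is the slot. Hidden inside, 21.5 to 26.5 mm below the slot's mouth (it differs each time), a flat rigid strip wider than the slot runs under all of it; the latch tab lies flush in a gap of that strip.
- slot (a point): Centre of the slot's mouth in the box's top face; axes as the box. Slot 10 mm wide along x, 60 mm long along y, in a 4 mm top plate, edge hardly bevelled. Below, the latch tab is 13.5 mm long along y in a gap 15 mm long, its centre anywhere within 21 mm either way along y of the slot's centre (not told). The rod's whole end must stand within the gap to move it.
- box_drawer (a joint): Drawer, m: 0 shut, grows as it comes out to -x; when the tab frees it, its spring drives it to 0.036 (fully out) and keeps it there. The tab starts to give at about 3 N, stiffness 500 N/m, frees the drawer after 2.5 to 8 mm of travel (4 to 7 N), meets its stop at 9 mm and springs back when let go. The strip beside it does not give.
- release_rod: Loose steel rod, 70 g, with a black handle, 128 mm long; origin at the centre of its bottom end, z up along the rod. Round shaft 6 mm in diameter from z = 0 to 52 mm, round collar 22 mm across from 52 to 56 mm, square handle 16 x 16 mm from 56 to 128 mm with its flats along x and y. Starts upright in the stand with the collar resting on the stand's top.
- rod_stand: Fixed light-wood stand: foot 85 x 85 x 6 mm, block 50 x 50 mm up to 68 mm above the worktop; origin at the centre of the underside.
- stand_hole (a point): Centre of the mouth of the stand's hole, on top of the block, 68 mm above the worktop. Round blind hole 10 mm in diameter, 56 mm deep, for the rod's shaft; when home, the collar rests on the mouth and the rod's bottom end is 52 mm below it.
- petri_dish: Bystander: clear dish with grains, 60 mm across, 13 mm high; origin under its centre.
- loupe: Bystander: folding loupe, 36 x 26 x 16 mm; origin under its centre.
- specimen_cube: Bystander: small clear display box with a rock on a black base, 44 x 41 x 31 mm; origin under its centre.
Not all that is in view belongs to the job. What is shaped like the release_rod but red or white is not meant.

How it is judged:
On the way, in this order (a step that is already met when the one before it is completed fails the run):
1. the rod's end is through the slot, at least 12 mm below its mouth, with the drawer still shut (x of release_rod in the frame of slot between -0.006 and 0.006 m and y of release_rod in the frame of slot between -0.032 and 0.032 m and z of release_rod in the frame of slot below -0.012 m and value of joint box_drawer below 0.005 m), for 0.05 s.
2. the drawer springs out while the rod's end is in the slot (x of release_rod in the frame of slot between -0.006 and 0.006 m and y of release_rod in the frame of slot between -0.032 and 0.032 m and z of release_rod in the frame of slot below -0.012 m and value of joint box_drawer above 0.02 m).
At the end, for the whole second after the job is handed in: The drawer is out by more than 30 mm; the rod stands in the stand's hole, its end at least 48 mm below the mouth and within 6 mm of the hole's axis, upright within 0.08 rad, at rest and released (value of joint box_drawer above 0.03 m and angle between release_rod's own z axis and vertical below 0.08 rad and z of release_rod in the frame of stand_hole below -0.048 m and horizontal distance between release_rod and stand_hole below 0.006 m and linear speed of release_rod below 0.02 m/s); the robot touches nothing.
It fails at once if the rod presses on the box or anything in it with more than 20 N (contact force between release_rod and drawer_box above 20 N).
It fails at once if the hand or arm touches the box or its drawer (more than 2 N) (contact force between any of the arm, the fingers and drawer_box above 2 N).
It fails at once if the petri dish is moved more than 15 mm (distance of petri_dish from where it was at the start of the episode above 0.015 m).
It fails at once if the loupe is moved more than 15 mm (distance of loupe from where it was at the start of the episode above 0.015 m).
It fails at once if the specimen cube is moved more than 15 mm (distance of specimen_cube from where it was at the start of the episode above 0.015 m).
It also fails if it takes over 67 s, if anything falls off the work surface, if the arm or the gripper's body presses on something with over 40 N, if the wrist force passes 120 N, or if a joint passes its speed limit or range.

## Robot

A 7-joint arm with a two-finger parallel gripper is mounted at the origin on a cart in front of the work surface, level with it; the furniture and walls round the work are solid. World frame = base frame: x ahead of the robot, y to its left, z up, the work surface at z = 0. Lengths are in m, angles in rad, forces in N, time in s.
With the tool pointing down it reaches from about 0.425 to 0.925 m from the base axis. Payload 6.8 kg.
Tool frame: the origin (TCP) lies midway between the tips of the shut fingers; the grasp point (between the pads) lies 19 mm behind it; z points along the fingers, y is the line along which they close (so a half turn about z gives the same grasp; the last joint's range is limited). The gripper opens to 85 mm and grips with 20 to 120 N. Pads are 22 mm wide; open, the fingers measure 114 mm over their backs; the gripper's body (76 mm by 85 mm) begins 54 mm behind the grasp point. The pads swing forward as they close: fully open they stand 13 mm farther back than shut.
Start: joints at [1.088, 0.477, 0.022, 1.555, -0.011, 1.109, -0.083], TCP at [0.247, -0.628, 0.231] pointing down, gripper open.
Joint ranges: [-2.96, 2.96], [-0.34, 2.1], [-1.41, 1.46], [0.24, 2.44], [-1.37, 4.51], [0.17, 1.92], [-2.96, 2.96]. Speed limits (rad/s): [2.39, 2.39, 3.14, 3.14, 3.14, 3.14, 3.14].

## Interface

Orientations are given as a unit quaternion [w, x, y, z].
In Python, from station import * gives the robot as it stands.
- The arm moves only by the shell command python3 -m creep 'ROWS' [FORCE]. ROWS is JSON, a list of rows, each a list of 7 numbers: the gripper command: -1 is shut, 1 is fully open, values between are in proportion, then the shift along the world's x, y, z in mm, then the turn, a rotation vector about the world's x, y, z in rad. A call has 1 to 5 rows; each row shifts and turns the commanded pose from where the row before left it; what a row does not reach is not made up. A row lasts 1/8 s, in which the tool goes at most 62.5 mm and 10.7 degrees, less where a joint would pass 70% of its speed; a pose out of reach is approached as far as the arm can. A call is refused whole if a number of a shift passes 62.5 or a number of a turn 0.188, either way. A call with a gripper value outside its range is refused whole. The fingers move at their own pace and stop on an object; FORCE is the grip in N (left out, the last holds). Time passes only in rows, so rows that do not move let the fingers close. It gives the time, the measured TCP pose, the force, the opening and the grip force at its end, in the units of the state.
- get_obs(): the state, without advancing time (a new reading comes with each control period).
- read_camera(name): name is "side" or "top" or "wrist"; returns (picture, depth): 480x640x3 uint8, red, green, blue; 480x640 float32, m along the optical axis (not along the pixel's ray), 0 where there is no reading.
- camera_params(name): a dict with "intrinsics" (3x3 intrinsics, pixels), "cam_to_world" (4x4, takes a point from camera to world coordinates); the wrist camera has in their place "mount" (4x4, takes a point from camera to tool coordinates, whose origin is the TCP and whose axes are the flange's). Camera axes: x right, y up, looking along -z (the intrinsics and any distortion apply to the point x, -y, -z); pixel columns grow to the right and rows downward; lengths in m; the calibration is good to about 2 mm. A picture is of the moment at which its call begins: read the wrist's pose just before it. camera_params takes no time and is no camera call.
- hand_in(): hands the job in; it is judged then, once.
The state is a dict: "t": time; "q": joint angles; "joint_vel": joint speeds; "joint_torque": joint torques, N m; "eef_pos": TCP position; "tool_rot": TCP orientation; "contact_force": force on the tool from outside, world axes, zero at the start; "torque": the same for the moment, N m; "gripper_width": opening from 0.0 (shut) to 1.0 (fully open); "grasp_force": force on a finger pad.
Only numpy, scipy, OpenCV 4.12 (cv2) and the standard library are available. Lean on these libraries where they do the work, as an engineer would, in place of code of your own. Each camera call takes 0.05 s, during which the arm holds its last target. There are 200 camera calls.

## Working session

There is one attempt and no reset: what is moved stays moved. The work goes in short steps, Python scripts to look and compute and a shell command to move; the robot and the scene stay as the last step left them, time stands still between calls to the robot, and variables do not carry over. Pictures are saved under pics/ and viewed, at most 10 in all, crops included, and the job is handed in when it is done.

```bash
mkdir -p pics; cat > h.py <<'E'
from station import *
import numpy as np, cv2
from scipy.spatial.transform import Rotation as R
def cam(name):
    o=get_obs(); p=camera_params(name); im,d=read_camera(name)
    if name=='wrist':
        T=np.eye(4); q=o['tool_rot']; T[:3,:3]=R.from_quat([q[1],q[2],q[3],q[0]]).as_matrix(); T[:3,3]=o['eef_pos']
        M=T@np.array(p['mount'])
    else: M=np.array(p['cam_to_world'])
    return im,d,np.array(p['intrinsics']),M,p
def pt(u,v,z,K,M):
    return (M@np.array([(u-K[0,2])*z/K[0,0],-(v-K[1,2])*z/K[1,1],-z,1]))[:3]
def onplane(u,v,h,K,M):
    r=pt(u,v,1,K,M)-M[:3,3]; return M[:3,3]+r*(h-M[2,3])/r[2]
def save(n,im): cv2.imwrite('pics/'+n,im[:,:,::-1])
E
python3 - <<'E'
from h import *
for n in ['top','side']:
    im,d,K,M,p=cam(n); save(n+'.png',im); np.savez(n,d=d,K=K,M=M,im=im); print(n,[k for k in p],K.tolist(),M.round(3).tolist())
o=get_obs(); print(o)
E
```

```text
top ['intrinsics', 'cam_to_world'] [[477.83937259128805, 0.0, 309.2147648051451], [0.0, 477.83937259128805, 235.7374149708208], [0.0, 0.0, 1.0]] [[-0.027, 0.997, -0.073, 0.396], [-1.0, -0.027, 0.007, -0.046], [0.005, 0.073, 0.997, 1.277], [0.0, 0.0, 0.0, 1.0]]
side ['intrinsics', 'cam_to_world'] [[535.9505180355112, 0.0, 320.5726648195365], [0.0, 535.9505180355112, 245.40565156539589], [0.0, 0.0, 1.0]] [[-0.904, 0.274, -0.328, 0.025], [-0.427, -0.541, 0.725, 1.008], [0.021, 0.795, 0.606, 0.959], [0.0, 0.0, 0.0, 1.0]]
{'t': 0.1, 'q': array([ 1.08789316,  0.47771673,  0.02232132,  1.55638223, -0.0114829 ,
        1.10928798, -0.0830916 ]), 'joint_vel': array([ 0.00189081, -0.00119435,  0.00036941, -0.00470743, -0.00028385,
        0.00059918, -0.00015572]), 'joint_torque': array([ 3.39767692e-03, -5.97763467e+01,  1.61253210e+00, -2.81956851e+01,
        1.26213711e-02,  5.04552459e-03, -2.21426248e-06]), 'eef_pos': array([ 0.24690609, -0.62763343,  0.23041048]), 'tool_rot': array([-8.04362566e-04,  9.82486217e-01,  1.86333409e-01, -2.17156586e-04]), 'contact_force': array([ 0.42155859, -0.50736807,  0.2251752 ]), 'torque': array([ 0.01461994, -0.00529454,  0.03552353]), 'grasp_force': 0.0, 'gripper_width': 0.9994790337995758}
```

View pics/top.png

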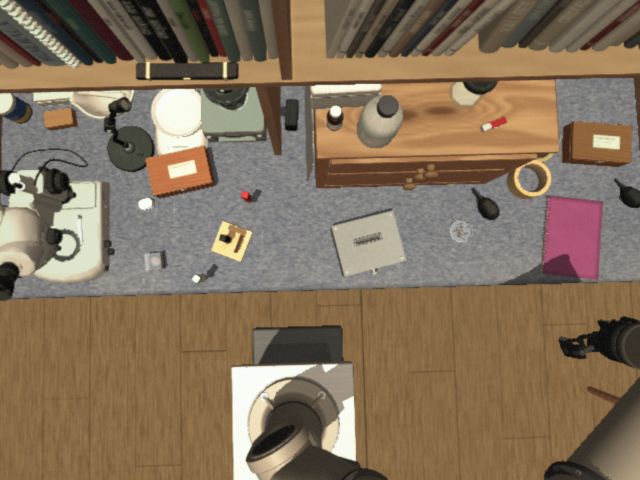

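View pics/side.png

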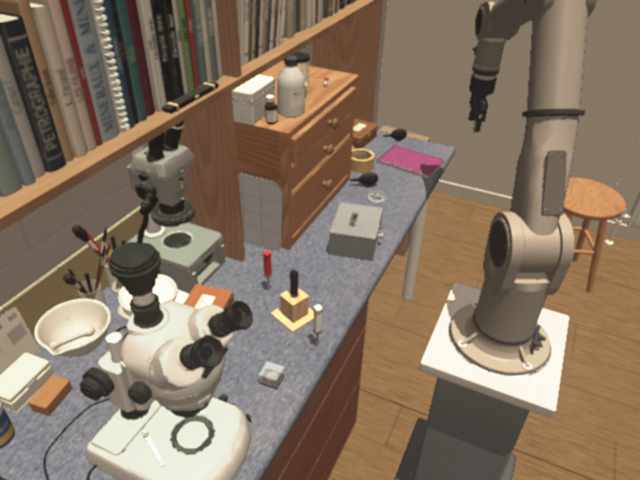

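Top view: the stand with the black rod is at about (232,241), the box at (368,243) with its slot at about (368,239), the red decoy at (246,196), the white decoy at (200,277), the cube at (153,260) and the dish at (460,231). I'll enlarge the box and the stand.

```bash
python3 - <<'E'
from h import *
z=np.load('top.npz'); im=z['im'];
a=cv2.resize(im[205:285,325:415],None,fx=6,fy=6,interpolation=cv2.INTER_CUBIC)
save('c1.png',a)
K,M,d=z['K'],z['M'],z['d']
for n,u,v,h in [('slot',368,239,.08),('stand',232,241,.006),('handle',225,238,.144),('red',246,196,.05),('white',198,278,.05),('cube',153,260,.02)]:
    print(n,onplane(u,v,h,K,M).round(3),pt(u,v,d[v,u],K,M).round(3))
E
```

```text
slot [ 0.471 -0.202  0.08 ] [ 0.472 -0.205  0.057]
stand [0.48  0.151 0.006] [0.476 0.141 0.067]
handle [0.478 0.146 0.144] [0.478 0.146 0.144]
red [0.593 0.106 0.05 ] [0.58  0.096 0.131]
white [0.385 0.232 0.05 ] [0.385 0.214 0.129]
cube [0.435 0.356 0.02 ] [0.434 0.353 0.031]
```

View pics/c1.png

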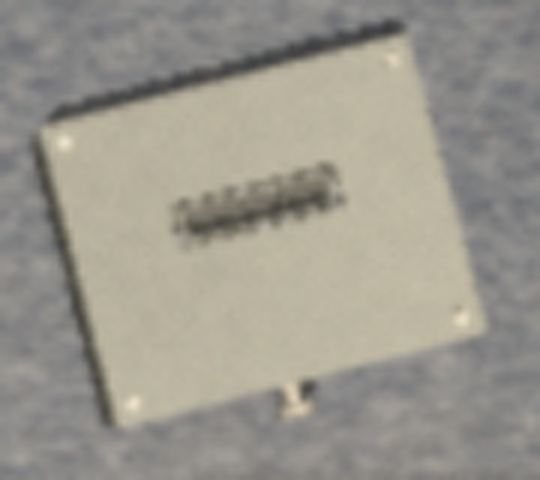

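The crop shows the slot centred at about (258,203), so pixel (368.0,238.8), with the box corners at about (40,125), (405,30), (485,325) and (115,425). Now I'll move toward the stand.

```bash
python3 - <<'E'
from h import *
z=np.load('top.npz');K,M=z['K'],z['M']
c=[onplane(325+(a+.5)/6-.5,205+(b+.5)/6-.5,.08,K,M) for a,b in [(40,125),(405,30),(485,325),(115,425),(258,203)]]
c=np.array(c);print(c.round(4),c[:4].mean(0).round(4))
for a,b in [(1,0),(2,3)]:
    v=c[b]-c[a];print(np.linalg.norm(v),np.degrees(np.arctan2(-v[0],v[1])))
for a,b in [(3,0),(2,1)]:
    v=c[b]-c[a];print(np.linalg.norm(v),np.degrees(np.arctan2(v[1],v[0])))
E
python3 -m creep '[[1,34,55,12,0,0,0],[1,34,55,12,0,0,0],[1,34,55,12,0,0,0],[1,34,55,12,0,0,0],[1,34,55,12,0,0,0]]'
python3 -m creep '[[1,33,55,10,0,0,0],[1,6,60,0,0,0,0],[1,4,60,0,0,0,0],[1,4,60,0,0,0,0],[1,4,60,0,0,0,0]]'
```

```text
[[ 0.5076 -0.1109  0.08  ]
 [ 0.5437 -0.2657  0.08  ]
 [ 0.4188 -0.2942  0.08  ]
 [ 0.3814 -0.1383  0.08  ]
 [ 0.4724 -0.2012  0.08  ]] [ 0.4629 -0.2023  0.08  ]
0.15893496082442457 13.110783965819287
0.1603198056776811 13.498192179830882
0.1291503143091363 12.253844321979814
0.1280530502946534 12.864525042112026
t: 0.72
eef_pos: [0.4093, -0.3648, 0.2885]
tool_rot: [-0.0, 0.982, 0.186, -0.0]
contact_force: [1.1, -0.3, -0.0]
gripper_width: 1.003
grasp_force: 0.0
t: 1.35
eef_pos: [0.4581, -0.072, 0.2979]
tool_rot: [0.0, 0.983, 0.186, -0.0]
contact_force: [1.6, 0.6, -0.2]
gripper_width: 1.002
grasp_force: 0.0
```

```bash
python3 -m creep '[[1,3,55,0,0,0,0],[1,3,55,0,0,0,0],[1,3,55,0,0,0,0],[1,0,40,0,0,0,0],[1,0,0,0,0,0,0]]'
python3 - <<'E'
from h import *
im,d,K,M,p=cam('wrist'); save('w1.png',im); np.savez('w1',d=d,K=K,M=M,im=im); print(K.round(1).tolist(),np.array(p['mount']).round(3).tolist(),[k for k in p]); print(get_obs()['q'].round(2))
E
```

```text
t: 1.98
eef_pos: [0.4667, 0.1347, 0.2978]
tool_rot: [-0.001, 0.982, 0.189, -0.0]
contact_force: [0.5, -0.4, -0.1]
gripper_width: 0.998
grasp_force: 0.0
[[392.8, 0.0, 310.4], [0.0, 392.8, 242.0], [0.0, 0.0, 1.0]] [[0.0, 0.957, 0.289, 0.073], [1.0, -0.0, 0.001, -0.0], [0.001, 0.289, -0.957, -0.143], [0.0, 0.0, 0.0, 1.0]] ['intrinsics', 'mount']
[ 0.07  0.14 -0.52  1.88  0.07  1.14 -1.67]
```

View pics/w1.png

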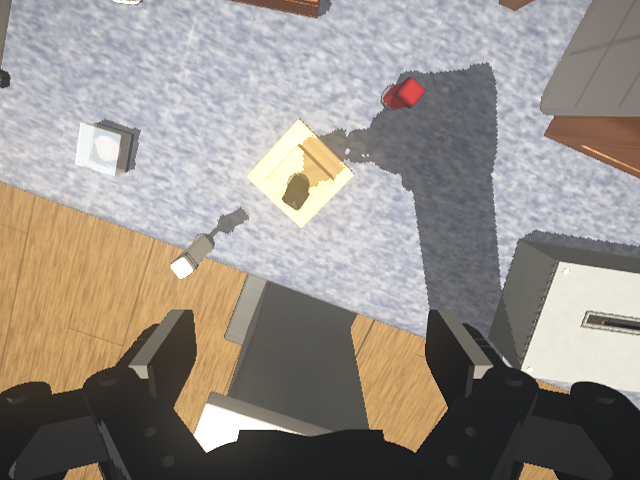

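The wrist view shows the rod's black handle at about (296,192) and the stand's foot corners at (300,119), (248,176), (301,227) and (354,172). The slot is at the right edge, near (612,322).

```bash
python3 - <<'E'
from h import *
z=np.load('w1.npz');K,M,d,im=z['K'],z['M'],z['d'],z['im']
f=np.array([onplane(u,v,.006,K,M) for u,v in [(300,119),(248,176),(301,227),(354,172)]])
print(f.round(4),f.mean(0).round(4),np.linalg.norm(f-np.roll(f,-1,0),axis=1))
for i in range(4):
    v=f[(i+1)%4]-f[i];print(np.degrees(np.arctan2(v[1],v[0]))%90)
vv,uu=np.mgrid[100:240,240:370]; P=np.array([pt(u,v,d[v,u],K,M) for u,v in zip(uu.ravel(),vv.ravel())])
for lo,hi in [(.135,.155),(.06,.075),(.0735,.13)]:
    m=(P[:,2]>lo)&(P[:,2]<hi);q=P[m];print(lo,m.sum(),q.mean(0).round(4),q.min(0).round(4),q.max(0).round(4), cv2.minAreaRect((q[:,:2]*1000).astype(np.float32)))
c=np.array([onplane(u,v,.08,K,M) for u,v in [(585,312),(581,324)]]);print(c)
a=cv2.resize(im[110:240,235:370],None,fx=4,fy=4,interpolation=cv2.INTER_CUBIC);save('c2.png',a)
E
```

```text
[[0.5345 0.1748 0.006 ]
 [0.4574 0.2061 0.006 ]
 [0.4251 0.1307 0.006 ]
 [0.5048 0.0995 0.006 ]] [0.4805 0.1528 0.006 ] [0.08322033 0.08200456 0.08559723 0.08092089]
67.89753849139754
66.83822265615687
68.61656623090633
68.50229245045894
0.135 456 [0.4808 0.1537 0.1435] [0.471  0.1441 0.1351] [0.4895 0.1632 0.1465] ((479.8800964355469, 153.60899353027344), (16.12652587890625, 16.377033233642578), 76.67843627929688)
0.06 2169 [0.4832 0.1541 0.0687] [0.4476 0.1212 0.06  ] [0.5122 0.1857 0.0745] ((479.7138671875, 153.50845336914062), (50.13436508178711, 50.211856842041016), 67.71092987060547)
0.0735 179 [0.4864 0.1543 0.1018] [0.4768 0.1451 0.0736] [0.4888 0.1632 0.1287] ((484.834228515625, 155.98187255859375), (8.929140090942383, 19.939123153686523), 25.534582138061523)
[[ 0.4681488  -0.16352859  0.08      ]
 [ 0.4550638  -0.16731134  0.08      ]]
```

View pics/c2.png

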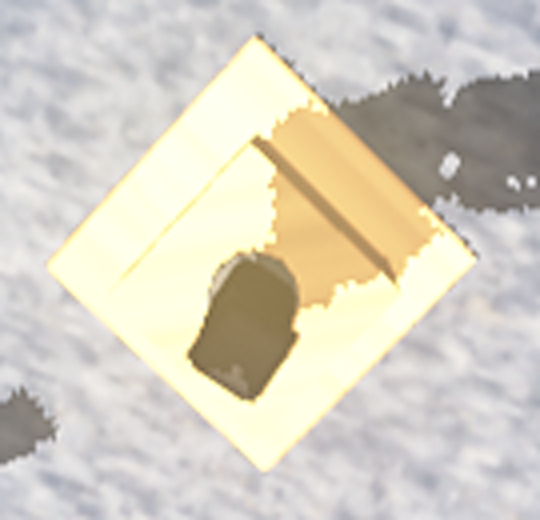

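Depth gives the rod axis at (0.480,0.1535) and the handle yaw as 76.7° mod 90. I'll turn the tool by −0.613 rad and descend.

```bash
python3 -m creep '[[1,4,5,0,0,0,-0.153],[1,4,5,0,0,0,-0.153],[1,4,5,0,0,0,-0.153],[1,1,4,0,0,0,-0.154],[1,0,0,-50,0,0,0]]' 
python3 - <<'E'
from h import *
o=get_obs();q=o['tool_rot'];print(np.degrees(2*np.arctan2(q[2],q[1])),o['eef_pos'],o['q'].round(2))
z=np.load('top.npz');K,M,d=z['K'],z['M'],z['d']
for u,v in [(350,150),(350,165),(350,183),(480,208),(488,206),(460,232),(235,115),(280,90)]: print(u,v,pt(u,v,d[v,u],K,M).round(3))
E
```

```text
t: 2.65
eef_pos: [0.4835, 0.1498, 0.2503]
tool_rot: [-0.001, 0.993, -0.121, 0.004]
contact_force: [0.1, -0.3, -1.1]
gripper_width: 1.002
grasp_force: 0.0
-13.889434969342966 [0.48345403 0.14976744 0.25034867] [-0.02  0.21 -0.47  1.91  0.11  1.04 -2.34]
350 150 [ 0.624 -0.135  0.375]
350 165 [ 0.606 -0.139  0.328]
350 183 [ 0.619 -0.164  0.056]
480 208 [ 0.548 -0.507  0.029]
488 206 [ 0.551 -0.524  0.041]
460 232 [ 0.488 -0.46   0.002]
235 115 [0.791 0.124 0.101]
280 90 [0.886 0.013 0.015]
```

```bash
python3 -m creep '[[1,0,0,-50,0,0,0],[1,0,0,-50,0,0,0],[1,0,0,-30,0,0,0],[1,0,0,-23,0,0,0],[1,0,0,0,0,0,0]]'
```

```text
t: 3.28
eef_pos: [0.4793, 0.1479, 0.0934]
tool_rot: [0.001, 0.993, -0.12, -0.002]
contact_force: [0.0, 0.4, 0.7]
gripper_width: 1.004
grasp_force: 0.0
```

```bash
python3 -m creep '[[1,1,5.5,3,0,0,0],[1,0,0,0,0,0,0]]'; python3 -m creep '[[-1,0,0,0,0,0,0],[-1,0,0,0,0,0,0],[-1,0,0,0,0,0,0],[-1,0,0,0,0,0,0]]' 50
```

```text
t: 3.52
eef_pos: [0.4827, 0.1564, 0.0995]
tool_rot: [-0.001, 0.993, -0.119, 0.001]
contact_force: [-0.7, -0.3, -0.4]
gripper_width: 1.0
grasp_force: 0.0
t: 4.03
eef_pos: [0.4813, 0.1553, 0.0979]
tool_rot: [0.0, 0.993, -0.119, -0.0]
contact_force: [0.2, -0.5, -1.5]
gripper_width: 0.173
grasp_force: 50.3
```

```bash
python3 -m creep '[[-1,0,0,0,0,0,0],[-1,0,0,10,0,0,0],[-1,0,0,30,0,0,0],[-1,0,0,40,0,0,0],[-1,0,0,40,0,0,0]]' 80;  python3 -m creep '[[-1,0,0,0,0,0,0],[-1,0,0,0,0,0,0]]'
python3 - <<'E'
from h import *
im,d,K,M,p=cam('wrist'); save('w2.png',im); np.savez('w2',d=d,K=K,M=M,im=im)
E
```

```text
t: 4.65
eef_pos: [0.4813, 0.1559, 0.2198]
tool_rot: [-0.0, 0.993, -0.119, 0.0]
contact_force: [1.3, -0.9, -1.6]
gripper_width: 0.176
grasp_force: 78.6
t: 4.9
eef_pos: [0.4811, 0.1555, 0.2178]
tool_rot: [0.0, 0.993, -0.119, -0.0]
contact_force: [0.1, -1.0, -1.2]
gripper_width: 0.178
grasp_force: 78.7
```

View pics/w2.png

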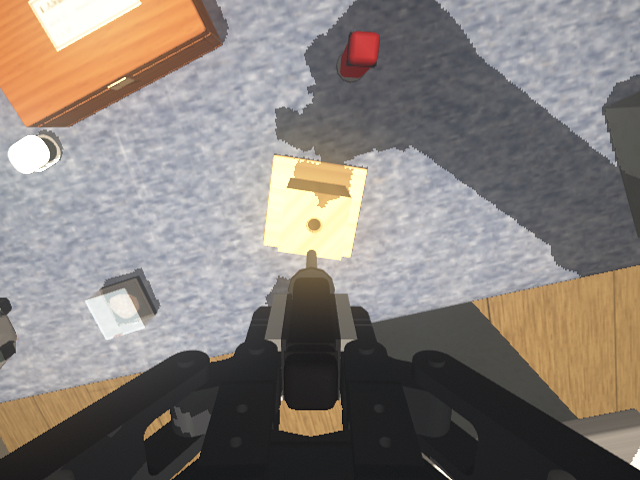

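The wrist view shows the rod in hand with its tip at about (311,253), and the stand's empty hole at (314,225).

```bash
python3 - <<'E'
from h import *
z=np.load('w2.npz');K,M=z['K'],z['M']
o=get_obs();print(o['eef_pos'],'yaw',np.degrees(2*np.arctan2(o['tool_rot'][2],o['tool_rot'][1])))
print('hole',onplane(314,225,.068,K,M),'tip',onplane(311,252.5,.136,K,M))
E
python3 -m creep '[[-1,-3,-50,0,0,0,0],[-1,-3,-55,0,0,0,0],[-1,-3,-55,0,0,0,0],[-1,-3,-55,0,0,0,0],[-1,-3,-55,0,0,0,0]]'
python3 -m creep '[[-1,-35,-35,0,0,0,0],[-1,-5,-35,0,0,0,0],[-1,0,0,0,0,0,0],[-1,0,0,0,0,0,0]]'
python3 - <<'E'
from h import *
im,d,K,M,p=cam('wrist'); save('w3.png',im); np.savez('w3',d=d,K=K,M=M,im=im)
E
```

```text
[0.48073106 0.15532384 0.21713845] yaw -13.64659999403923
hole [0.47883528 0.15345313 0.068     ] tip [0.4796555 0.1557293 0.136    ]
t: 5.58
eef_pos: [0.4653, -0.1159, 0.2168]
tool_rot: [-0.0, 0.993, -0.119, -0.001]
contact_force: [0.9, 0.4, -0.1]
gripper_width: 0.176
grasp_force: 78.7
t: 6.08
eef_pos: [0.4262, -0.1835, 0.2171]
tool_rot: [-0.0, 0.993, -0.119, -0.001]
contact_force: [0.4, -0.7, -1.0]
gripper_width: 0.178
grasp_force: 78.7
```

View pics/w3.png

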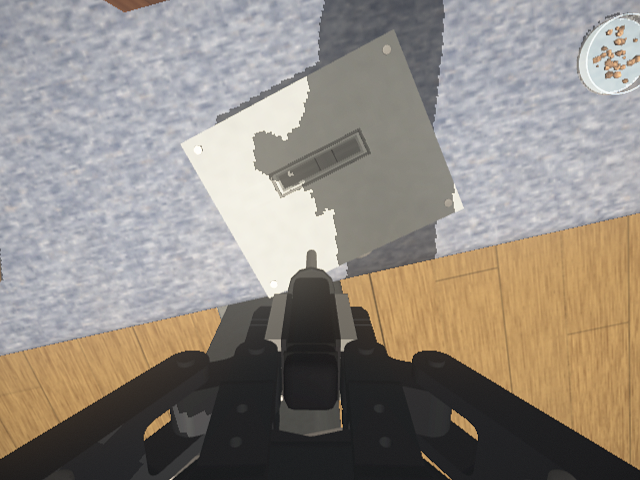

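The slot runs from about (272,187) to (368,143), and lines are visible inside it, so I'll enlarge it.

```bash
python3 - <<'E'
from h import *
z=np.load('w3.npz');K,M,im=z['K'],z['M'],z['im']
a=im[120:205,260:380].astype(float); a=np.clip(255*(a/255)**.6,0,255).astype(np.uint8)
save('c3.png',cv2.resize(a,None,fx=6.5,fy=6.5,interpolation=cv2.INTER_CUBIC))
E
```

```text
(no output)
```

View pics/c3.png

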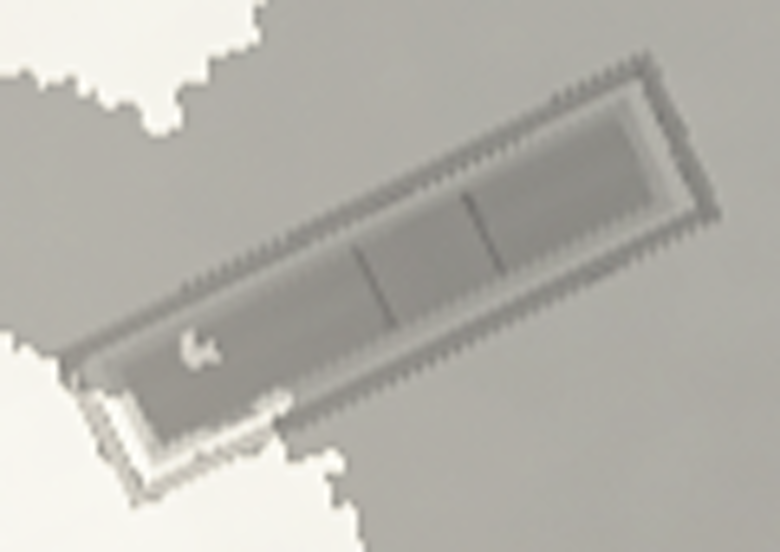

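The seams of the tab are visible. They run (353,245)–(395,330) and (463,193)–(505,275) in the crop, so the tab's centre is at about (429,261).

```bash
python3 - <<'E'
from h import *
z=np.load('w3.npz');K,M,d=z['K'],z['M'],z['d']
f=lambda a,b,h: onplane(260+(a+.5)/6.5-.5,120+(b+.5)/6.5-.5,h,K,M)
c=np.array([f(*p,.08) for p in [(65,355),(648,58),(718,212),(140,500)]]);ctr=c.mean(0)
v=c[0]+c[3]-c[1]-c[2];yaw=np.arctan2(-v[0],v[1]);print('slot',ctr,np.degrees(yaw),np.linalg.norm(v)/2,np.linalg.norm(c[0]-c[3]))
print('depth z strip', [pt(u,v,d[v,u],K,M).round(4) for u,v in [(326,160),(345,152),(310,167),(300,215)]])
ex=np.array([np.cos(yaw),np.sin(yaw)]);ey=np.array([-ex[1],ex[0]])
for h in (.0535,.056,.0585):
    for p in [(374,287),(484,234)]:
        w=f(*p,h);print(h,w,'slot frame',(w-ctr)[:2]@ex,(w-ctr)[:2]@ey)
    g=f(429,261,h)[:2]; s=(g-ctr[:2])@ey; print('target',ctr[:2]+s*ey)
print(get_obs()['eef_pos'], 'tip', onplane(311,252.5,.136,K,M))
E
```

```text
slot [ 0.46954787 -0.20007997  0.08      ] 12.862697379100778 0.06988973034881457 0.01777925648714326
depth z strip [array([ 0.4686, -0.2055,  0.0585]), array([ 0.4708, -0.2208,  0.0564]), array([ 0.4662, -0.1925,  0.0567]), array([ 0.4369, -0.1779,  0.081 ])]
0.0535 [ 0.46698917 -0.19830917  0.0535    ] slot frame -0.0021002882718718615 0.0022959690144395612
0.0535 [ 0.4699254  -0.21231131  0.0535    ] slot frame -0.0023548268908740876 -0.012008457185524098
target [ 0.47062807 -0.20481052]
0.056 [ 0.46723827 -0.1983285   0.056     ] slot frame -0.0018617423222763443 0.0022216695421172633
0.056 [ 0.47015058 -0.21221655  0.056     ] slot frame -0.002114206953159262 -0.01196620377440244
target [ 0.47063165 -0.20482617]
0.0585 [ 0.46748737 -0.19834783  0.0585    ] slot frame -0.0016231963726808275 0.0021473700697949654
0.0585 [ 0.47037576 -0.21212179  0.0585    ] slot frame -0.001873587015444389 -0.01192395036328082
target [ 0.47063522 -0.20484183]
[ 0.42647931 -0.1830992   0.21729389] tip [ 0.42485346 -0.1832358   0.136     ]
```

```bash
python3 -m creep '[[-1,23,-11,0,0,0,0],[-1,22,-11,0,0,0,0],[-1,0,0,-25,0,0,0],[-1,0,0,-18,0,0,0],[-1,0,0,0,0,0,0]]'
python3 -m creep '[[-1,0,0,0,0,0,0]]'
python3 - <<'E'
from h import *
im,d,K,M,p=cam('wrist'); np.savez('w4',d=d,K=K,M=M,im=im)
a=im[180:290,240:390].astype(float); a=np.clip(255*(a/255)**.6,0,255).astype(np.uint8)
save('c4.png',cv2.resize(a,None,fx=5,fy=5,interpolation=cv2.INTER_CUBIC))
E
```

```text
t: 6.75
eef_pos: [0.4708, -0.2046, 0.1735]
tool_rot: [-0.001, 0.993, -0.118, -0.002]
contact_force: [-0.4, -0.2, -0.6]
gripper_width: 0.178
grasp_force: 78.7
t: 6.88
eef_pos: [0.4721, -0.2057, 0.1755]
tool_rot: [-0.0, 0.993, -0.118, 0.0]
contact_force: [0.5, -0.0, -1.4]
gripper_width: 0.174
grasp_force: 78.7
```

View pics/c4.png

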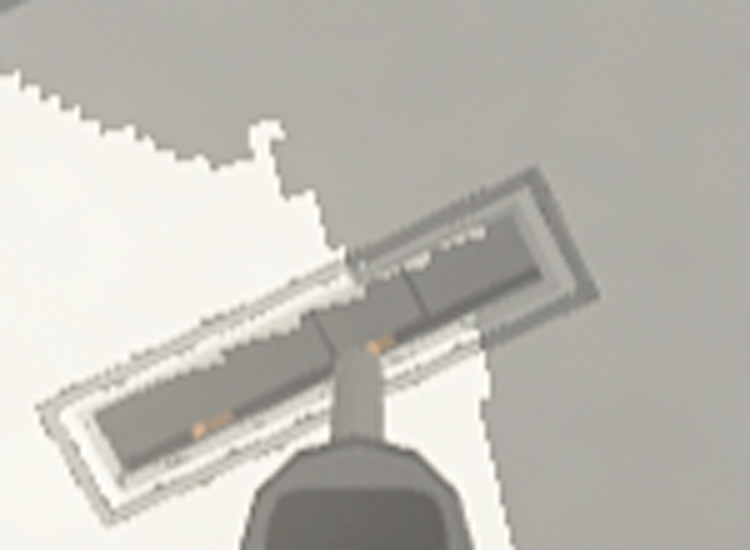

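The tip is at crop (358,355), over the slot. The mouth's outer corners are (40,405), (535,170), (598,297) and (110,525), and the seams are near (315,315) and (403,268).

```bash
python3 - <<'E'
from h import *
z=np.load('w4.npz');K,M=z['K'],z['M']
f=lambda a,b,h: onplane(240+(a+.5)/5-.5,180+(b+.5)/5-.5,h,K,M)[:2]
c=np.array([f(*p,.08) for p in [(40,405),(535,170),(598,297),(110,525)]]);ctr=c.mean(0)
v=c[0]+c[3]-c[1]-c[2];yaw=np.arctan2(-v[0],v[1]);ex=np.array([np.cos(yaw),np.sin(yaw)]);ey=np.array([-ex[1],ex[0]])
print(ctr,np.degrees(yaw),np.linalg.norm(v)/2,np.linalg.norm(c[0]-c[3]))
s=[(f(*p,.0575)-ctr)@ey for p in [(317,318),(403,268),(428,315)]];print('seams',s)
for h in (.088,.092,.096):
    t=f(358,355,h);print('tip',h,t,(t-ctr)@ex,(t-ctr)@ey)
ty=(s[0]+(s[1]+s[2])/2)/2; print('ty',ty,'move', ctr+ty*ey-f(358,355,.092)); print(get_obs()['eef_pos'])
E
```

```text
[ 0.46914212 -0.19981859] 12.70420879385257 0.07021531354292654 0.01869892598414582
seams [np.float64(0.0013740729638960596), np.float64(-0.012501419163794509), np.float64(-0.012661118459683294)]
tip 0.088 [ 0.4700334  -0.20545431] -0.0003699445834040137 -0.005693755249091199
tip 0.092 [ 0.4713002  -0.20575299] 0.0008001599073586484 -0.006263706331298557
tip 0.096 [ 0.472567   -0.20605166] 0.001970264398121419 -0.0068336574135059395
ty -0.005603597923921421 move [-0.00092574  0.00046798]
[ 0.47218552 -0.20594898  0.17574109]
```

```bash
python3 -m creep '[[-1,-1,0.5,-6,0,0,0],[-1,0,0,-4,0,0,0],[-1,0,0,-2,0,0,0],[-1,0,0,-2,0,0,0]]'; python3 -m creep '[[-1,0,0,-4,0,0,0],[-1,0,0,-4,0,0,0],[-1,0,0,-3,0,0,0],[-1,0,0,0,0,0,0]]'
```

```text
t: 7.42
eef_pos: [0.4705, -0.2059, 0.1608]
tool_rot: [-0.0, 0.993, -0.119, 0.0]
contact_force: [0.1, -0.2, -0.2]
gripper_width: 0.174
grasp_force: 78.7
t: 7.92
eef_pos: [0.4704, -0.2058, 0.1497]
tool_rot: [-0.0, 0.993, -0.119, -0.0]
contact_force: [0.7, 0.5, -0.9]
gripper_width: 0.175
grasp_force: 78.7
```

```bash
python3 -m creep '[[-1,0,0,-3,0,0,0],[-1,0,0,-2,0,0,0],[-1,0,0,-1,0,0,0],[-1,0,0,0,0,0,0]]'; python3 -m creep '[[-1,0,0,-1,0,0,0],[-1,0,0,-1,0,0,0],[-1,0,0,-1,0,0,0],[-1,0,0,0,0,0,0]]'
```

```text
t: 8.43
eef_pos: [0.4704, -0.2058, 0.1439]
tool_rot: [0.0, 0.993, -0.119, -0.0]
contact_force: [0.1, 0.7, -1.1]
gripper_width: 0.175
grasp_force: 78.7
t: 8.93
eef_pos: [0.4704, -0.2059, 0.1409]
tool_rot: [0.0, 0.993, -0.119, -0.0]
contact_force: [-0.2, 0.6, 0.2]
gripper_width: 0.176
grasp_force: 78.7
```

Tip is about 21 mm deep with no contact yet. I'll go on in 1 mm steps or less and watch the force.

```bash
for i in 1; do python3 -m creep '[[-1,0,0,-0.7,0,0,0],[-1,0,0,-0.7,0,0,0],[-1,0,0,0,0,0,0]]'; done; python3 -m creep '[[-1,0,0,-0.7,0,0,0],[-1,0,0,0,0,0,0]]' | grep -E "eef|contact"; python3 -m creep '[[-1,0,0,-0.7,0,0,0],[-1,0,0,0,0,0,0]]' | grep -E "eef|contact"
```

```text
t: 9.3
eef_pos: [0.4704, -0.2058, 0.1395]
tool_rot: [0.0, 0.993, -0.119, -0.0]
contact_force: [-0.9, 0.3, -1.0]
gripper_width: 0.178
grasp_force: 78.7
eef_pos: [0.4704, -0.2059, 0.1388]
contact_force: [0.0, 0.2, -0.2]
eef_pos: [0.4705, -0.2059, 0.1382]
contact_force: [-0.6, 0.3, 0.4]
```

```bash
python3 -m creep '[[-1,0,0,-0.7,0,0,0],[-1,0,0,0,0,0,0]]' | grep -E "eef|contact";python3 -m creep '[[-1,0,0,-0.7,0,0,0],[-1,0,0,0,0,0,0]]' | grep -E "eef|contact"; python3 -m creep '[[-1,0,0,-0.7,0,0,0],[-1,0,0,0,0,0,0]]' | grep -E "eef|contact"
```

```text
eef_pos: [0.4706, -0.2059, 0.1378]
contact_force: [-0.9, 0.1, 4.8]
eef_pos: [0.4706, -0.2059, 0.1371]
contact_force: [-1.6, 0.9, 5.4]
eef_pos: [0.4706, -0.2059, 0.1364]
contact_force: [-1.4, 0.1, 4.3]
```

```bash
python3 -m creep '[[-1,0,0,-0.5,0,0,0],[-1,0,0,0,0,0,0]]' | grep -E "eef|contact"; python3 -m creep '[[-1,0,0,-0.5,0,0,0],[-1,0,0,0,0,0,0]]' | grep -E "eef|contact"
```

```text
eef_pos: [0.4707, -0.2059, 0.136]
contact_force: [-0.7, 0.2, 6.4]
eef_pos: [0.4707, -0.2059, 0.1355]
contact_force: [-1.7, -0.0, 6.0]
```

The tab is giving: the tool moves 0.7 mm per step at about 5 N. I'll keep going.

```bash
for i in 1; do python3 -m creep '[[-1,0,0,-0.7,0,0,0],[-1,0,0,0,0,0,0]]' | grep -E "eef|contact"; done; python3 -m creep '[[-1,0,0,-0.7,0,0,0],[-1,0,0,0,0,0,0]]' | grep -E "eef|contact"
python3 - <<'E'
from h import *
im,d,K,M,p=cam('wrist'); 
t=np.load('top.npz');im,d,K,M,p=cam('top'); np.savez('top2',im=im)
a=im[260:300,340:420].astype(int)-t['im'][260:300,340:420]; print(np.abs(a).max(), (np.abs(a).max(2)>40).sum())
E
```

```text
eef_pos: [0.4707, -0.2059, 0.1348]
contact_force: [0.2, 0.6, 5.8]
eef_pos: [0.4706, -0.206, 0.1341]
contact_force: [-1.8, 0.1, 7.0]
135 795
```

```bash
cat > dr.py <<'E'
from h import *
# points in the space in front of the box, in box frame (drawer visible there only if out)
c=np.array([.4629,-.2023]); y=np.radians(12.8); ex=np.array([np.cos(y),np.sin(y)]);ey=np.array([-ex[1],ex[0]])
def count(d,K,M):
    v,u=np.mgrid[0:480,0:640]; P=np.stack([(u-K[0,2])*d/K[0,0],-(v-K[1,2])*d/K[1,1],-d,np.ones_like(d)],-1)@M.T
    b=P[...,:2]-c; x=b@ex; yy=b@ey; z=P[...,2]
    m=(d>0)&(x<-.072)&(x>-.115)&(abs(yy)<.075)
    return {'high':int((m&(z>.02)&(z<.085)).sum()),'table':int((m&(z<.015)).sum()),'xmin':x[m&(z>.02)&(z<.085)].min().round(4) if (m&(z>.02)&(z<.085)).any() else None}
for n in ['side','top']:
    t=np.load(n+'.npz'); im,d,K,M,p=cam(n); print(n,count(t['d'],t['K'],t['M']),count(d,K,M))
o=get_obs();print(o['t'],o['eef_pos'],o['contact_force'])
E
python3 dr.py
```

```text
side {'high': 17, 'table': 821, 'xmin': np.float64(-0.0827)} {'high': 18, 'table': 806, 'xmin': np.float64(-0.0835)}
top {'high': 22, 'table': 848, 'xmin': np.float64(-0.0819)} {'high': 4, 'table': 398, 'xmin': np.float64(-0.0809)}
11.75 [ 0.47065283 -0.20594733  0.13409112] [-1.01679828  0.83151233  6.02991398]
```

Drawer still shut, and the side view sees it well. I'll press further.

```bash
python3 -m creep '[[-1,0,0,-0.7,0,0,0],[-1,0,0,0,0,0,0]]' | grep -E "eef|contact"; python3 -m creep '[[-1,0,0,-0.7,0,0,0],[-1,0,0,0,0,0,0]]' | grep -E "eef|contact"; python3 dr.py
```

```text
eef_pos: [0.4706, -0.2059, 0.1333]
contact_force: [-1.8, 0.7, 4.6]
eef_pos: [0.4707, -0.2059, 0.1325]
contact_force: [-0.5, 0.9, 5.0]
side {'high': 17, 'table': 821, 'xmin': np.float64(-0.0827)} {'high': 232, 'table': 639, 'xmin': np.float64(-0.1127)}
top {'high': 22, 'table': 848, 'xmin': np.float64(-0.0819)} {'high': 146, 'table': 242, 'xmin': np.float64(-0.1014)}
12.35 [ 0.47064525 -0.20593388  0.13248011] [-0.85548449 -0.69455349  4.63318162]
```

The drawer has sprung out. Next: retract straight up and go back to the stand.

```bash
python3 -m creep '[[-1,0,0,10,0,0,0],[-1,0,0,15,0,0,0],[-1,0,0,20,0,0,0],[-1,0,0,20,0,0,0],[-1,0,0,20,0,0,0]]'|grep -E "eef|contact"; python3 -m creep '[[-1,2,55,0,0,0,0],[-1,2,60,0,0,0,0],[-1,2,60,0,0,0,0],[-1,2,60,0,0,0,0],[-1,1,60,0,0,0,0]]'|grep -E "eef|contact";python3 -m creep '[[-1,1,62,0,0,0,0],[-1,0,0,-20,0,0,0],[-1,0,0,-15,0,0,0],[-1,0,0,0,0,0,0],[-1,0,0,0,0,0,0]]'
python3 - <<'E'
from h import *
im,d,K,M,p=cam('wrist'); np.savez('w5',d=d,K=K,M=M,im=im)
a=im[180:290,240:390]
save('c5.png',cv2.resize(a,None,fx=5,fy=5,interpolation=cv2.INTER_CUBIC))
E
```

```text
eef_pos: [0.47, -0.2058, 0.2185]
contact_force: [0.1, -0.3, -0.2]
eef_pos: [0.4791, 0.0907, 0.2181]
contact_force: [1.0, 0.1, -1.1]
t: 14.22
eef_pos: [0.4808, 0.1502, 0.1827]
tool_rot: [0.0, 0.993, -0.12, 0.0]
contact_force: [0.0, -0.7, -0.1]
gripper_width: 0.179
grasp_force: 78.7
```

View pics/c5.png

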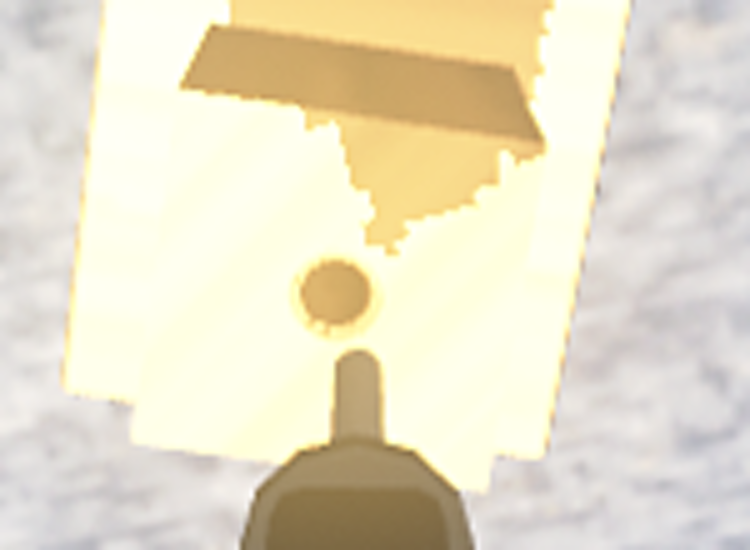

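The hole is centred at crop (336,296), with the tip at (358,356).

```bash
python3 - <<'E'
from h import *
z=np.load('w5.npz');K,M=z['K'],z['M']
f=lambda a,b,h: onplane(240+(a+.5)/5-.5,180+(b+.5)/5-.5,h,K,M)[:2]
h=f(336,296,.068);print('hole',h)
for t in (.099,.1005,.102): print(t,'move mm',(h-f(358,356,t))*1000)
E
```

```text
hole [0.47908894 0.15339961]
0.099 move mm [-0.73150146  3.21836662]
0.1005 move mm [-1.2075426   3.33166428]
0.102 move mm [-1.68358374  3.44496194]
```

```bash
python3 -m creep '[[-1,-1,3.5,0,0,0,0],[-1,0,0,-15,0,0,0],[-1,0,0,-12,0,0,0],[-1,0,0,-5,0,0,0],[-1,0,0,-3,0,0,0]]'|grep -E "eef|contact"; python3 -m creep '[[-1,0,0,-2,0,0,0],[-1,0,0,0,0,0,0]]'|grep -E "eef|contact"
```

```text
eef_pos: [0.4794, 0.1546, 0.1468]
contact_force: [0.2, 0.1, -0.7]
eef_pos: [0.4794, 0.1547, 0.1452]
contact_force: [0.1, -0.6, -1.4]
```

No contact, and the tip is about 4 mm into the hole. I'll go down.

```bash
python3 -m creep '[[-1,0,0,-8,0,0,0],[-1,0,0,-8,0,0,0],[-1,0,0,-8,0,0,0],[-1,0,0,0,0,0,0]]'|grep -E "eef|contact"; python3 -m creep '[[-1,0,0,-8,0,0,0],[-1,0,0,-6,0,0,0],[-1,0,0,-4,0,0,0],[-1,0,0,-2,0,0,0],[-1,0,0,0,0,0,0]]'|grep -E "eef|contact"
```

```text
eef_pos: [0.4793, 0.1543, 0.1205]
contact_force: [-0.0, -0.8, -0.5]
eef_pos: [0.4794, 0.1546, 0.1011]
contact_force: [-0.3, -0.0, -0.6]
```

```bash
python3 -m creep '[[-1,0,0,-1,0,0,0],[-1,0,0,-1,0,0,0],[-1,0,0,0,0,0,0]]'|grep -E "eef|contact"; python3 -m creep '[[-1,0,0,-0.7,0,0,0],[-1,0,0,0,0,0,0]]'|grep -E "eef|contact"
```

```text
eef_pos: [0.4794, 0.1547, 0.0992]
contact_force: [-0.5, -0.6, -0.9]
eef_pos: [0.4795, 0.1546, 0.0985]
contact_force: [0.8, -1.0, -0.1]
```

```bash
python3 -m creep '[[-1,0,0,-0.5,0,0,0],[-0.3,0,0,0,0,0,0],[0.3,0,0,0,0,0,0],[1,0,0,0,0,0,0],[1,0,0,0,0,0,0]]'; python3 -m creep '[[1,0,0,5,0,0,0],[1,0,0,30,0,0,0],[1,0,0,50,0,0,0],[1,0,0,50,0,0,0],[1,-10,-10,20,0,0,0]]'; python3 -m creep '[[1,0,0,20,0,0,0],[1,0,0,0,0,0,0],[1,0,0,0,0,0,0]]'
python3 - <<'E'
from h import *
im,d,K,M,p=cam('wrist'); v,u=np.mgrid[0:480,0:640]
P=(np.stack([(u-K[0,2])*d/K[0,0],-(v-K[1,2])*d/K[1,1],-d,np.ones_like(d)],-1)@M.T)[...,:3]
near=np.hypot(P[...,0]-.479,P[...,1]-.1535)<.04
for lo,hi in [(.13,.16),(.064,.07)]:
    q=P[near&(P[...,2]>lo)&(P[...,2]<hi)&(d>0)]; print(len(q),np.median(q,0).round(4),cv2.minAreaRect((q[:,:2]*1000).astype(np.float32)))
E
python3 dr.py
```

```text
t: 17.52
eef_pos: [0.4794, 0.1547, 0.0981]
tool_rot: [-0.0, 0.993, -0.119, 0.0]
contact_force: [-0.4, 1.3, -0.2]
gripper_width: 0.963
grasp_force: 0.0
t: 18.15
eef_pos: [0.4709, 0.146, 0.2566]
tool_rot: [-0.001, 0.993, -0.118, 0.002]
contact_force: [-1.0, -0.2, -1.4]
gripper_width: 1.002
grasp_force: 0.0
t: 18.52
eef_pos: [0.4691, 0.1445, 0.2724]
tool_rot: [0.0, 0.993, -0.119, -0.0]
contact_force: [-0.4, -0.1, 0.7]
gripper_width: 1.002
grasp_force: 0.0
564 [0.4804 0.1541 0.1441] ((478.8246154785156, 154.82394409179688), (16.306529998779297, 16.231334686279297), 76.208984375)
2234 [0.4862 0.1478 0.0686] ((479.771728515625, 153.2801513671875), (50.045654296875, 50.255313873291016), 67.83467864990234)
side {'high': 17, 'table': 821, 'xmin': np.float64(-0.0827)} {'high': 259, 'table': 596, 'xmin': np.float64(-0.1145)}
top {'high': 22, 'table': 848, 'xmin': np.float64(-0.0819)} {'high': 376, 'table': 510, 'xmin': np.float64(-0.1149)}
18.675 [0.46897129 0.14453657 0.27204558] [-0.02115564 -0.13393528 -0.67060177]
```

The rod is home and upright, with its top at z = 0.144 and on the hole's axis. The drawer is out and the hand is clear.

```bash
python3 -c "
from station import *
print(hand_in())"
```

```text
the job is handed in; nothing more can be done
None
```

I pressed the tab (no reading above about 7 N), the drawer sprang out and stayed out, and the rod is back upright and fully home in its stand; the job was handed in at about 19 s, with no verdict returned.

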